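# Find the loose hold-down bolt of the vibrating table and hold its cap open

### The job

The bench vibrating table that shakes the bubbles out of our castings rattles: one of the three capped bolts on its plate has worked loose. Tap down on the caps in turn until you find the bolt that gives, then lift that bolt's spring cap at least 60 degrees open and finish still holding it open, so that I can get my key on the bolt. Leave the caps of the tight bolts shut and do not shift the mould on the plate or the cup and bottle beside it.

Things in the scene. Friction and masses are not known exactly. Their poses are not given: they have to be found in the camera images.
- shaker: Bench vibrating table, fixed: grey base 230 x 300 mm, aluminium plate 270 (x) x 340 (y) mm, its top 100 mm above the work surface. Origin on the work surface under the plate's centre; x points away from the robot across the plate, y to the left along it; its yaw varies by up to 0.35 rad. Three equal-looking capped bolts stand on it: front middle, back left, back right; any may be the loose one.
- cap_front (a point): Centre of the top face of the spring cap over the front bolt (z = 136 mm over the table, 36 mm over the plate): the place to tap. On the bolt's axis. A 40 mm round dark steel lid; its hinge line runs along the shaker's y, 22 mm from the bolt axis towards the shaker's +x and 6 mm below the top face. Stays put when the cap moves.
- cap_left (a point): Centre of the top face of the spring cap over the back left bolt (z = 136 mm over the table, 36 mm over the plate): the place to tap. On the bolt's axis. A 40 mm round dark steel lid; its hinge line runs along the shaker's y, 22 mm from the bolt axis towards the shaker's +x and 6 mm below the top face. 
- cap_right (a point): Centre of the top face of the spring cap over the back right bolt (z = 136 mm over the table, 36 mm over the plate): the place to tap. On the bolt's axis. A 40 mm round dark steel lid; its hinge line runs along the shaker's y, 22 mm from the bolt axis towards the shaker's +x and 6 mm below the top face. 
- tab_front (a point): Where to grip the lifting tab of the front cap when shut (middle of its width and height): 48 mm from the bolt axis towards the shaker's -x, 7 mm below the cap's top face. A bar 12 mm wide (shaker's y), 10 mm high; it runs from the lid's rim, 20 mm from the bolt axis, to its free end at 66 mm; this point is 70 mm from the hinge line, the tab's underside 24 mm above the plate. Stays put when the cap moves.
- tab_left (a point): Where to grip the lifting tab of the back left cap when shut (middle of its width and height): 48 mm from the bolt axis towards the shaker's -x, 7 mm below the cap's top face. Same tab as on the front cap.
- tab_right (a point): Where to grip the lifting tab of the back right cap when shut (middle of its width and height): 48 mm from the bolt axis towards the shaker's -x, 7 mm below the cap's top face. Same tab as on the front cap.
- loose_bolt (a joint): How far the loose bolt is pushed down (m): 0 at rest, 0.004 fully down; does not tell which of the three it is. Pressed on its cap's centre the loose bolt sinks 4 mm with its cap (starts to give at about 2 N, fully down at 4 to 5 N) and springs back; the tight ones do not move.
- loose_cap (a joint): Opening angle of the loose bolt's cap (rad): 0 shut, 1.57 with the lid upright, 1.8 at its stop; the tab rises and swings away from the robot, towards the shaker's +x. A spring shuts it from every angle (about 0.05 N m shut, 0.15 N m at 1.2 rad, that is 1 to 2.5 N at the tab).
- tight1_cap (a joint): Opening angle of the cap of one of the two tight bolts (rad), 0 shut; same spring.
- tight2_cap (a joint): Opening angle of the cap of the other tight bolt (rad), 0 shut; same spring.
- mould_center (a point): Centre of a round casting mould lying loose on the plate between the bolts, diameter 72 mm, 14 mm high. Bystander.
- cup_center (a point): Centre (50 mm up) of a paper mixing cup, 84 mm across the rim, 100 mm high, standing on the table at the left of the shaker. Bystander.
- bottle_center (a point): Centre (85 mm up) of a white bottle, diameter 64 mm, 170 mm high, standing on the table at the right of the shaker. Bystander.

How it is judged (in metres and radians):
On the way, in this order (a step that is already met when the one before it is completed fails the run):
1. the loose bolt is tapped, its cap shut, and gives by more than 2 mm (value of joint loose_bolt above 0.002 m and value of joint loose_cap below 0.1 rad), for 0.02 s.
2. the loose bolt's cap is lifted more than 1.0 rad open (value of joint loose_cap above 1 rad), for 0.2 s.
At the end, for the whole second after the job is handed in: The loose bolt's cap is held by the fingers (contact over 0.5 N) more than 1.0 rad open and still; both other caps are shut (under 0.1 rad); mould, cup and bottle are within 20 mm of where they stood (value of joint loose_cap above 1 rad and velocity of joint loose_cap between -0.2 and 0.2 rad/s and contact force between the fingers and anything else above 0.5 N and value of joint each of tight1_cap, tight2_cap below 0.1 rad and distance of each of mould_center, cup_center, bottle_center from where it was at the start of the episode below 0.02 m); the arm keeps its last pose, push and grip.
It fails at once if the cap of a tight bolt is opened (more than 0.25 rad) (value of joint any of tight1_cap, tight2_cap above 0.25 rad).
It fails at once if the mould is shifted by more than 20 mm (distance of mould_center from where it was at the start of the episode above 0.02 m).
It fails at once if the cup is shifted by more than 20 mm (distance of cup_center from where it was at the start of the episode above 0.02 m).
It fails at once if the bottle is shifted by more than 20 mm (distance of bottle_center from where it was at the start of the episode above 0.02 m).
It also fails if it takes over 51 s, if anything falls off the work surface, if the arm or the gripper's body presses on something with over 40 N, if the wrist force passes 120 N, or if a joint passes its speed limit or range.

### The arm

A 6-joint arm with a two-finger parallel gripper is mounted at the origin on the work surface. World frame = base frame: x ahead of the robot, y to its left, z up, the work surface at z = 0. Lengths are in mm, angles in rad, forces in N, time in s.
With the tool pointing down it reaches from about 350 to 875 mm from the base axis. Payload 15.5 kg.
Tool frame: the origin (TCP) lies midway between the tips of the shut fingers; the grasp point (between the pads) lies 19 mm behind it; z points along the fingers, y is the direction in which the jaws open and shut (so a half turn about z gives the same grasp; the last joint's range is limited). The gripper opens to 85 mm and grips with 20 to 120 N. Pads are 22 mm wide; open, the fingers measure 114 mm over their backs; the gripper's body (76 mm by 85 mm) begins 54 mm behind the grasp point. The pads swing forward as they close: fully open they stand 13 mm farther back than shut.
Start: joints at [-1.353, 0.494, 1.345, -0, 1.302, -0.096], TCP at [192.329, -594.673, 231.277] pointing down, gripper open.
Joint ranges: [-2.91, 2.91], [-0.82, 2.16], [0.22, 2.67], [-1.22, 4.37], [0.12, 2.79], [-3.08, 3.08]. Speed limits (rad/s): [1.89, 1.89, 2.57, 3.01, 3.01, 3.01].

### API

Orientations are given as a unit quaternion [x, y, z, w].
In Python, from cell import r, optics, order gives the robot as it stands.
- The arm moves only by the tool play_rows, never from a script. Its argument "steps" is a list of rows, each a list of 3 entries, a list of its own where there are three numbers: the turn, a rotation vector about the tool's x, y, z in rad, then the shift along the tool's x, y, z in m, then the finger opening in m, from 0 to 0.0854. In form: [[[rx, ry, rz], [x, y, z], hand], ...]. A call has 1 to 8 rows; each row is the pose to reach, as a shift and turn from the pose commanded when the call began, along the tool's axes at that moment; what a row does not reach only later rows make up. A row lasts 1/10 s, in which the tool goes at most 50 mm and 8.59 degrees, less where a joint would pass 70% of its speed; a pose out of reach is approached as far as the arm can. A call with a gripper value outside its range is refused whole. The fingers move at their own pace and stop on an object; the grip force is fixed at half the most. Time passes only in rows, so rows that repeat a pose let the fingers close. It gives the time, the measured TCP pose, the force and the opening at its end, in the units of the state.
- r.sense(): the state, without advancing time (a new reading comes with each control period).
- optics.snapshot(name): name is "scene" or "side" or "wrist"; returns a dict with "img" (480x640x3 uint8, red, green, blue), "depth" (480x640 float32, mm along the optical axis (not along the pixel's ray), 0 where there is no reading), "K" (3x3 intrinsics, pixels), "R" (3x3) and "t" (3): a world point X has camera coordinates R X + t; the wrist camera has in their place "tool_from_camera" (4x4, takes a point from camera to tool coordinates, whose origin is the TCP and whose axes are the flange's). Camera axes: x right, y down, z forward; pixel columns grow to the right and rows downward; lengths in mm; the calibration is good to about 2 mm. A picture is of the moment at which its call begins: read the wrist's pose just before it.
- order.finish_job(): hands the job in, once; it reports no verdict.
The state is a dict: "t": time; "joint_pos": joint angles; "qvel": joint speeds; "effort": joint torques, N m; "position": TCP position; "tool_rot": TCP orientation; "contact_force": force on the tool from outside, world axes, zero at the start; "torque": the same for the moment, N m; "finger_gap": finger opening in mm.
Only numpy, scipy, OpenCV 4.12 (cv2) and the standard library are available. Lean on these libraries where they do the work, as an engineer would, in place of code of your own. Each camera call takes 0.05 s, during which the arm holds its last target. There are 200 camera calls.

## Working session

There is one attempt and no reset: what is moved stays moved. The work goes in short steps, Python scripts to look and compute and a tool call to move; the robot and the scene stay as the last step left them, time stands still between calls to the robot, and variables do not carry over. Pictures are saved under pics/ and viewed, about 8 in all and at most 12, crops included, and the job is handed in when it is done.

Besides the shell and the picture viewer there is one more tool, called after "Emit:" by a JSON object that holds its "fn" and its "kwargs". play_rows: Moves the arm, as the interface text tells. Its arguments: {"type":"object","properties":{"steps":{"type":"array","items":{"type":"array"}}},"required":["steps"]}

```bash
mkdir -p pics; ls
python3 - <<'E'
from cell import r, optics, order
import cv2,numpy as np
s=r.sense(); print(s)
for n in("scene","side"):
    p=optics.snapshot(n); np.savez('pics/%s.npz'%n,**p); cv2.imwrite('pics/%s.png'%n,p["img"][:,:,::-1])
    print(n,p["K"].tolist(),p["R"].tolist(),p["t"])
E
```

```text
pics
{'t': 0.0, 'joint_pos': array([-1.35346935e+00,  4.94183565e-01,  1.34612879e+00,  1.69126108e-05,
        1.30246666e+00, -9.54898891e-02]), 'qvel': array([-0.00104953,  0.00231152, -0.00105199,  0.00112901,  0.00133225,
        0.00025341]), 'effort': array([-9.60873178e-03, -8.82171535e+01, -3.83876574e+01, -3.69177733e-04,
        1.00031510e-02,  3.03668821e-05]), 'position': array([ 192.27664614, -594.32408836,  230.70079609]), 'tool_rot': array([ 9.87793293e-01,  1.55769249e-01, -2.79760818e-05, -5.92576134e-04]), 'contact_force': array([-0.41787774, -0.89905587, -0.12628641]), 'torque': array([-0.00763913,  0.04938103, -0.0155811 ]), 'finger_gap': 85.45628333467229}
scene [[446.1523773063793, 0.0, 320.00204306437575], [0.0, 446.1523773063793, 239.42805059590862], [0.0, 0.0, 1.0]] [[-0.5042892477265727, 0.863522008367986, 0.004700605438358784], [0.6244645143710393, 0.36843071473245537, -0.688696506984807], [-0.5964364382888669, -0.344366882126972, -0.7250344995760123]] [ 239.94724054 -328.72215146 1494.78488143]
side [[596.9682025737222, 0.0, 313.82540655407405], [0.0, 596.9682025737222, 238.75766933664897], [0.0, 0.0, 1.0]] [[-0.8828115334354243, -0.4694174453893152, -0.017060433686271314], [-0.23627054381684254, 0.4751477324643403, -0.8475912118813462], [0.4059803277966655, -0.7442324195425546, -0.5303754134044554]] [ 557.3713903   216.67722045 1149.72781959]
```

View pics/scene.png

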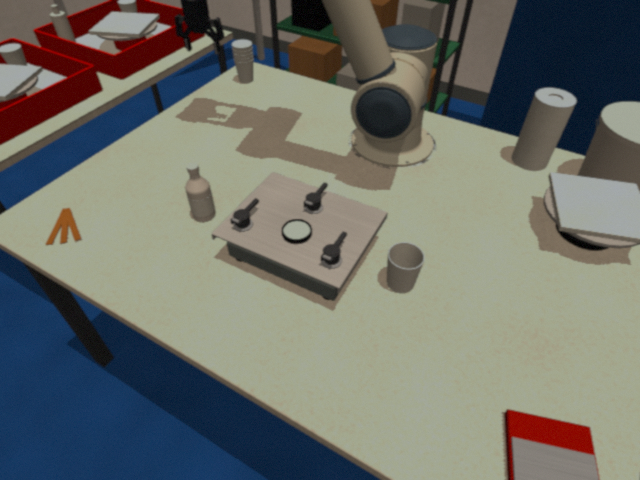

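The scene view shows the caps near (241,218) right, (313,203) front and (331,255) left, with the mould at (297,231). Next I'll enlarge both views.

Run:
```python
import cv2,numpy as np
im=cv2.imread('pics/scene.png')[165:305,200:400]
cv2.imwrite('pics/c1.png',cv2.resize(im,None,fx=4,fy=4,interpolation=cv2.INTER_CUBIC))
```

```text
(no output)
```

View pics/c1.png

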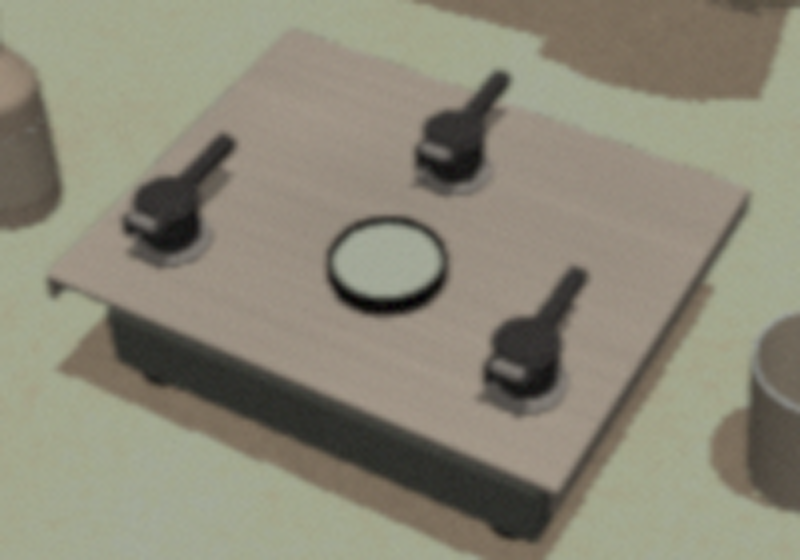

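View pics/side.png

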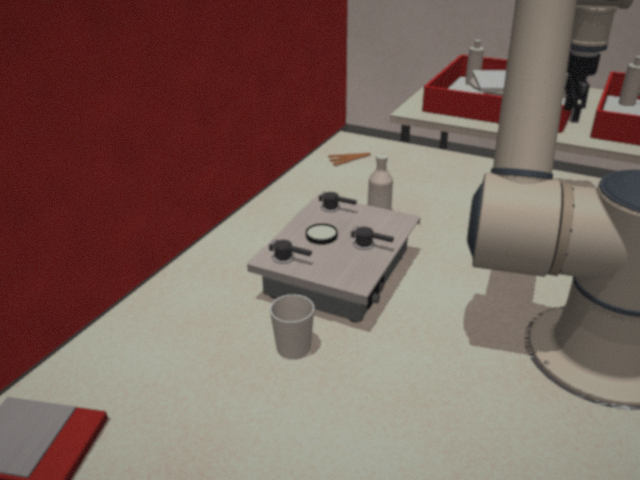

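The crop shows the lid centres at crop pixels (452,132), (167,200) and (527,343), with the tabs pointing up and right, toward the robot. The side view agrees. Next I'll intersect these rays with the known heights.

```bash
cat > h.py <<'E'
import numpy as np
def ray(p,u,v,z):
    d=p["R"].T@np.linalg.solve(p["K"],[u,v,1]); o=-p["R"].T@p["t"]
    return (o+d*(z-o[2])/d[2])[:2]
E
python3 - <<'E'
from h import *
import numpy as np
p=np.load('pics/scene.npz'); q=np.load('pics/side.npz')
c=lambda x,y,z:ray(p,200+(x+.5)/4-.5,165+(y+.5)/4-.5,z)
cor=np.array([c(292,30,100),c(748,192,100),c(553,490,100),c(50,280,100)]);print(cor.round(),cor.mean(0))
for a,b in((cor[0],cor[1]),(cor[3],cor[2])):
    d=b-a;print('len',np.hypot(*d),'yaw',np.arctan2(-d[0],d[1]))
for a,b in((cor[0],cor[3]),(cor[1],cor[2])):
    d=b-a;print('len',np.hypot(*d),'yaw',np.arctan2(d[1],d[0]))
for n,a,b in(('front',(452,132),(503,77)),('left',(527,343),(580,272)),('right',(167,200),(230,142))):
    A=c(*a,136);B=c(*b,134);d=A-B;print(n,A,B,'len',np.hypot(*d),'yaw',np.arctan2(d[1],d[0]))
for n,u,v in(('front',364,232),('left',283,246),('right',330,196)): print('side',n,ray(q,u,v,136))
print('mould',c(388,258,114))
E
```

```text
[[ 443. -169.]
 [ 432.  166.]
 [ 697.  173.]
 [ 711. -158.]] [570.93522696   2.80812389]
len 335.2160047266886 yaw 0.030821143480962043
len 330.4199507022976 yaw 0.04381845959311859
len 268.97731357134006 yaw 0.04429954487024807
len 264.6611446422529 yaw 0.026291985032574777
front [ 5.12806860e+02 -1.37845601e-02] [449.19755738  -0.51475644] len 63.611275367164694 yaw 0.007875601519440393
left [641.11597995 124.45739195] [576.95218684 122.96126924] len 64.18123346570377 yaw 0.023313018000956618
right [ 649.77087865 -112.9364603 ] [ 587.50369292 -112.7524871 ] len 62.26745750588388 yaw -0.0029545686214357313
side front [503.63361091   6.59074289]
side left [630.89533718 131.84807525]
side right [ 642.50084386 -107.77989395]
mould [606.30250451  12.09393289]
```

Emit:
{"fn": "play_rows", "kwargs": {"steps": [[[0, 0, 0.278], [0.476, -0.47, -0.03], 0], [[0, 0, 0.278], [0.476, -0.47, -0.03], 0], [[0, 0, 0.278], [0.476, -0.47, -0.03], 0], [[0, 0, 0.278], [0.476, -0.47, -0.03], 0], [[0, 0, 0.278], [0.476, -0.47, -0.03], 0], [[0, 0, 0.278], [0.476, -0.47, -0.03], 0], [[0, 0, 0.278], [0.476, -0.47, -0.03], 0], [[0, 0, 0.278], [0.476, -0.47, -0.03], 0]]}}

```text
t: 0.9
position: [376.9, -238.1, 249.3]
tool_rot: [1.0, 0.017, 0.0, -0.0]
contact_force: [1.1, -0.2, 0.2]
finger_gap: -0.0
```

Emit:
{"fn": "play_rows", "kwargs": {"steps": [[[0, 0, 0], [0.121, -0.234, -0.01], 0], [[0, 0, 0], [0.121, -0.234, -0.01], 0], [[0, 0, 0], [0.121, -0.234, -0.01], 0], [[0, 0, 0], [0.121, -0.234, -0.01], 0], [[0, 0, 0], [0.121, -0.234, -0.01], 0], [[0, 0, 0], [0.121, -0.234, -0.01], 0], [[0, 0, 0], [0.121, -0.234, -0.01], 0]]}}

```text
t: 1.6
position: [489.7, -0.3, 259.0]
tool_rot: [1.0, 0.019, -0.0, -0.0]
contact_force: [0.7, -1.3, 0.1]
finger_gap: 0.0
```

Run:
```python
from cell import r, optics, order
import cv2,numpy as np
s=r.sense(); print(s["position"],s["tool_rot"],s["contact_force"])
p=optics.snapshot("wrist"); np.savez('pics/w1.npz',pos=s["position"],rot=s["tool_rot"],**p)
cv2.imwrite('pics/w1.png',p["img"][:,:,::-1]); print(p["K"],p["tool_from_camera"])
```

```text
[ 4.89713276e+02 -2.77765869e-01  2.58975106e+02] [ 9.99820338e-01  1.89544086e-02 -1.27955247e-04 -8.13490419e-05] [ 0.73055939 -1.30731613  0.1158354 ]
[[368.10016964   0.         324.99529356]
 [  0.         368.10016964 243.71707758]
 [  0.           0.           1.        ]] [[ 1.13507978e-03 -9.65839733e-01 -2.59137651e-01  6.60931281e+01]
 [ 9.99999155e-01  1.26046890e-03 -3.17715794e-04 -1.57375917e+00]
 [ 6.33497488e-04 -2.59137072e-01  9.65840347e-01 -1.42636777e+02]
 [ 0.00000000e+00  0.00000000e+00  0.00000000e+00  1.00000000e+00]]
```

View pics/w1.png

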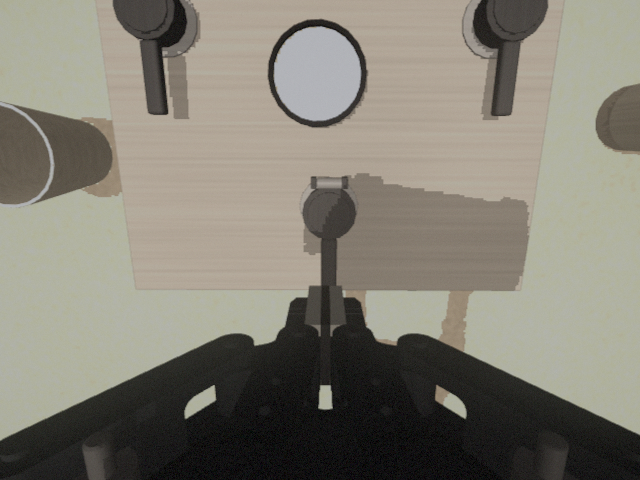

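The wrist view shows the front lid at (329,213), left at (143,9), right at (516,9), and the mould at (318,72). The plate edge is level in the image, so the tool yaw matches the shaker.

```bash
cat >> h.py <<'E'
from scipy.spatial.transform import Rotation as Ro
def wray(w,u,v,z):
    T=w["tool_from_camera"];R=Ro.from_quat(w["rot"]).as_matrix()
    o=R@T[:3,3]+w["pos"]; d=R@T[:3,:3]@np.linalg.solve(w["K"],[u,v,1])
    return (o+d*(z-o[2])/d[2])[:2]
E
python3 - <<'E'
from h import *
w=np.load('pics/w1.npz')
for n,u,v,z in(('front',329,213,136),('left',143,9,136),('right',516,9,136),('tabLend',157,112,134),('tabRend',503,113,134),('mould',318,72,114),('edgeL',135,290,100),('edgeR',521,291,100)): print(n,wray(w,u,v,z).round(1), w["depth"][v,u])
E
```

```text
front [507.8  -0.8] 268.39584
left [634.9 123.3] 235.08182
right [ 644.1 -114.4] 235.28964
tabLend [573.  120.2] 253.49886
tabRend [ 581.6 -117.4] 253.76201
mould [606.1  11. ] 268.37915
edgeL [426.2 166. ] 430.39566
edgeR [ 438.6 -172.8] 430.83966
```

Emit:
{"fn": "play_rows", "kwargs": {"steps": [[[0, 0, 0], [0.018, 0.002, 0.05], 0], [[0, 0, 0], [0.018, 0.002, 0.1], 0], [[0, 0, 0], [0.018, 0.002, 0.118], 0], [[0, 0, 0], [0.018, 0.002, 0.118], 0], [[0, 0, 0], [0.018, 0.002, 0.12], 0]]}}

```text
t: 2.15
position: [507.3, -4.5, 139.9]
tool_rot: [1.0, 0.017, 0.0, 0.0]
contact_force: [0.2, 0.6, 0.4]
finger_gap: -0.3
```

Emit:
{"fn": "play_rows", "kwargs": {"steps": [[[0, 0, 0], [0, 0, 0.001], 0], [[0, 0, 0], [0, 0, 0.002], 0], [[0, 0, 0], [0, 0, 0.003], 0], [[0, 0, 0], [0, 0, 0.004], 0], [[0, 0, 0], [0, 0, 0.004], 0]]}}

```text
t: 2.65
position: [507.6, -3.4, 135.8]
tool_rot: [1.0, 0.018, 0.0, 0.0]
contact_force: [-3.4, -0.3, 10.5]
finger_gap: -0.1
```

Emit:
{"fn": "play_rows", "kwargs": {"steps": [[[0, 0, 0], [0, 0, -0.001], 0], [[0, 0, 0], [0, 0, -0.001], 0]]}}

```text
t: 2.85
position: [507.4, -3.3, 136.4]
tool_rot: [1.0, 0.017, 0.0, 0.0]
contact_force: [-0.2, -0.4, -0.1]
finger_gap: -0.1
```

Emit:
{"fn": "play_rows", "kwargs": {"steps": [[[0, 0, 0], [0, 0, -0.03], 0], [[0, 0, 0], [0, 0, -0.06], 0], [[0, 0, 0], [0.05, -0.05, -0.06], 0], [[0, 0, 0], [0.09, -0.09, -0.06], 0], [[0, 0, 0], [0.13, -0.118, -0.06], 0], [[0, 0, 0], [0.132, -0.121, -0.06], 0], [[0, 0, 0], [0.132, -0.121, -0.03], 0], [[0, 0, 0], [0.132, -0.121, -0.004], 0]]}}

```text
t: 3.65
position: [635.6, 123.1, 139.2]
tool_rot: [1.0, 0.018, 0.0, -0.0]
contact_force: [0.1, 0.4, -0.3]
finger_gap: -0.1
```

The front bolt is stiff: 10 N at z=136, and nothing 0.6 mm higher. Next is the left one.

Emit:
{"fn": "play_rows", "kwargs": {"steps": [[[0, 0, 0], [0, 0, 0.001], 0], [[0, 0, 0], [0, 0, 0.002], 0], [[0, 0, 0], [0, 0, 0.003], 0], [[0, 0, 0], [0, 0, 0.004], 0], [[0, 0, 0], [0, 0, 0.004], 0]]}}

```text
t: 4.15
position: [635.0, 122.1, 136.4]
tool_rot: [1.0, 0.017, 0.0, 0.0]
contact_force: [-0.6, -0.3, -0.8]
finger_gap: -0.2
```

Emit:
{"fn": "play_rows", "kwargs": {"steps": [[[0, 0, 0], [0, 0, 0.001], 0], [[0, 0, 0], [0, 0, 0.001], 0]]}}

```text
t: 4.35
position: [635.1, 122.1, 135.9]
tool_rot: [1.0, 0.017, 0.0, -0.0]
contact_force: [-2.6, 0.2, 6.5]
finger_gap: -0.3
```

Emit:
{"fn": "play_rows", "kwargs": {"steps": [[[0, 0, 0], [0, 0, 0.001], 0], [[0, 0, 0], [0, 0, 0.001], 0]]}}

```text
t: 4.55
position: [635.2, 122.1, 135.7]
tool_rot: [1.0, 0.017, 0.001, -0.0]
contact_force: [-6.5, -1.4, 18.1]
finger_gap: 0.1
```

Left is stiff too, at 18 N. That leaves the right bolt, but I still have to tap it.

Emit:
{"fn": "play_rows", "kwargs": {"steps": [[[0, 0, 0], [0, 0, -0.03], 0], [[0, 0, 0], [0, 0, -0.06], 0], [[0, 0, 0], [0, 0.05, -0.06], 0], [[0, 0, 0], [0, 0.1, -0.06], 0], [[0, 0, 0], [0, 0.15, -0.06], 0], [[0, 0, 0], [0, 0.2, -0.06], 0], [[0, 0, 0], [0, 0.236, -0.06], 0], [[0, 0, 0], [0, 0.236, -0.04], 0]]}}

```text
t: 5.35
position: [644.7, -118.9, 176.4]
tool_rot: [1.0, 0.015, 0.002, 0.001]
contact_force: [0.4, 1.5, 0.0]
finger_gap: 0.0
```

Run:
```python
from cell import r, optics, order
from h import *
import cv2
s=r.sense(); print(s["position"],s["tool_rot"],s["contact_force"])
p=optics.snapshot("wrist"); w=dict(pos=s["position"],rot=s["tool_rot"],**p); np.savez('pics/w2.npz',**w)
cv2.imwrite('pics/w2.png',p["img"][:,:,::-1])
q=np.load('pics/side.npz');sc=np.load('pics/scene.npz')
print('bottle',ray(sc,203,216,5),ray(q,381,178,150),ray(q,369,190,130),ray(q,392,190,130))
```

```text
[ 644.72517069 -118.91622769  176.36268644] [0.99987837 0.01535433 0.00244685 0.00122971] [0.392476   1.47917421 0.0437818 ]
bottle [ 604.78996244 -299.31758168] [ 560.58050451 -223.26302629] [ 576.30847866 -187.53739525] [ 526.2038812 -212.0976482]
```

View pics/w2.png

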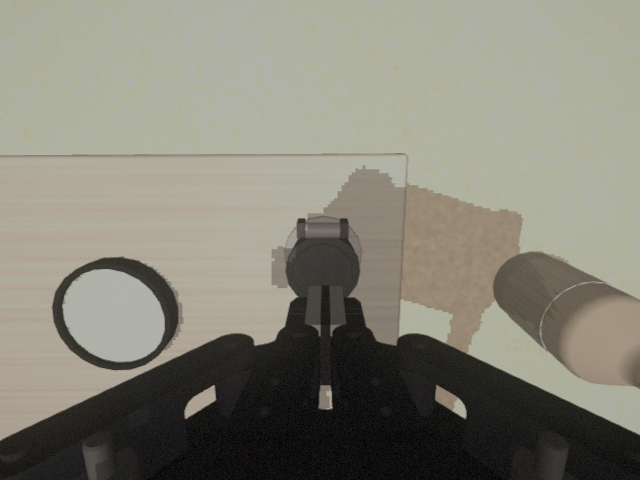

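The wrist view shows the right lid centred under the tool (column 323), with the bottle clear of it on the right. I'll tap it now.

Emit:
{"fn": "play_rows", "kwargs": {"steps": [[[0, 0, 0], [0, 0, 0.03], 0], [[0, 0, 0], [0, 0, 0.037], 0], [[0, 0, 0], [0, 0, 0.039], 0], [[0, 0, 0], [0, 0, 0.041], 0], [[0, 0, 0], [0, 0, 0.043], 0], [[0, 0, 0], [0, 0, 0.043], 0]]}}

```text
t: 6.0
position: [643.7, -113.4, 132.0]
tool_rot: [1.0, 0.018, 0.001, 0.0]
contact_force: [-1.9, 2.6, 4.6]
finger_gap: -0.1
```

Emit:
{"fn": "play_rows", "kwargs": {"steps": [[[0, 0, 0], [0, 0, 0.001], 0], [[0, 0, 0], [0, 0, 0.002], 0], [[0, 0, 0], [0, 0, 0.002], 0]]}}

```text
t: 6.3
position: [643.9, -113.5, 131.4]
tool_rot: [1.0, 0.017, 0.001, 0.0]
contact_force: [-8.2, 4.4, 24.2]
finger_gap: 0.1
```

It sinks 4 mm at about 5 N and then bottoms out, so the right bolt is the loose one. Next I rise, open the fingers and move over its tab.

Emit:
{"fn": "play_rows", "kwargs": {"steps": [[[0, 0, 0], [0, 0, -0.03], 0], [[0, 0, 0], [0, 0, -0.06], 0], [[0, 0, 0], [-0.05, 0, -0.06], 0.06], [[0, 0, 0], [-0.05, 0, -0.06], 0.06], [[0, 0, 0], [-0.05, 0, -0.06], 0.06], [[0, 0, 0], [-0.05, 0, -0.06], 0.06]]}}

```text
t: 6.9
position: [594.2, -115.6, 189.6]
tool_rot: [1.0, 0.017, 0.001, 0.0]
contact_force: [-0.4, -0.2, 0.5]
finger_gap: 58.4
```

Run:
```python
from cell import r, optics, order
import cv2,numpy as np
s=r.sense(); print(s["position"],s["tool_rot"],s["contact_force"],s["finger_gap"])
p=optics.snapshot("wrist"); cv2.imwrite('pics/w3.png',p["img"][:,:,::-1])
```

```text
[ 594.21836973 -115.61531706  189.55958085] [9.99848948e-01 1.73664932e-02 6.71993090e-04 1.88050712e-04] [-0.42570906 -0.17377732  0.49162995] 58.411254267747175
```

View pics/w3.png

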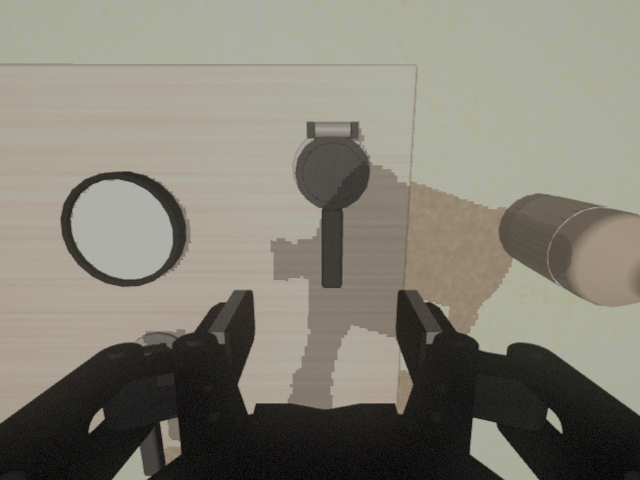

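In the wrist view the tab is at column 332 and the jaw middle at 325, so I shift 3 mm in tool +y, descend and grip.

Emit:
{"fn": "play_rows", "kwargs": {"steps": [[[0, 0, 0], [-0.001, 0.003, 0.03], 0.058], [[0, 0, 0], [-0.001, 0.003, 0.06], 0.05], [[0, 0, 0], [-0.001, 0.003, 0.077], 0.045], [[0, 0, 0], [-0.001, 0.003, 0.077], 0.045], [[0, 0, 0], [-0.001, 0.003, 0.077], 0.03], [[0, 0, 0], [-0.001, 0.003, 0.077], 0.02]]}}

```text
t: 7.55
position: [593.4, -118.6, 113.3]
tool_rot: [1.0, 0.017, 0.001, 0.0]
contact_force: [-0.7, 0.0, -0.2]
finger_gap: 20.0
```

Emit:
{"fn": "play_rows", "kwargs": {"steps": [[[0, 0, 0], [0, 0, 0], 0.004], [[0, 0, 0], [0, 0, 0], 0.004], [[0, 0, 0], [0, 0, 0], 0.004], [[0, 0, 0], [0, 0, 0], 0.004], [[0, 0, 0], [0, 0, 0], 0.004]]}}

```text
t: 8.05
position: [593.2, -119.0, 112.9]
tool_rot: [1.0, 0.017, 0.001, 0.0]
contact_force: [2.5, -4.1, 1.2]
finger_gap: 10.6
```

The tab is gripped, with a finger gap of 10.6 mm. I'll lift along the arc: radius 73 mm, hinge at x≈666, tool kept vertical.

Emit:
{"fn": "play_rows", "kwargs": {"steps": [[[0, 0, 0], [0.0005, 0, -0.007], 0.004], [[0, 0, 0], [0.0015, 0, -0.0145], 0.004], [[0, 0, 0], [0.0033, 0, -0.0215], 0.004], [[0, 0, 0], [0.006, 0, -0.0285], 0.004], [[0, 0, 0], [0.009, 0, -0.035], 0.004], [[0, 0, 0], [0.013, 0, -0.041], 0.004], [[0, 0, 0], [0.013, 0, -0.041], 0.004]]}}

```text
t: 8.75
position: [605.4, -118.4, 153.5]
tool_rot: [1.0, 0.017, -0.0, 0.0]
contact_force: [0.1, -5.9, -5.6]
finger_gap: 10.5
```

Emit:
{"fn": "play_rows", "kwargs": {"steps": [[[0, 0, 0], [0.0045, 0, -0.006], 0.004], [[0, 0, 0], [0.009, 0, -0.011], 0.004], [[0, 0, 0], [0.015, 0, -0.016], 0.004], [[0, 0, 0], [0.021, 0, -0.02], 0.004], [[0, 0, 0], [0.027, 0, -0.024], 0.004], [[0, 0, 0], [0.034, 0, -0.027], 0.004], [[0, 0, 0], [0.037, 0, -0.028], 0.004], [[0, 0, 0], [0.037, 0, -0.028], 0.004]]}}

```text
t: 9.55
position: [640.9, -117.0, 180.7]
tool_rot: [1.0, 0.017, -0.002, 0.0]
contact_force: [-7.3, -5.2, -1.5]
finger_gap: 10.3
```

Run:
```python
from cell import r, optics, order
import cv2,numpy as np
s=r.sense(); print(s["position"],s["contact_force"],s["finger_gap"])
a=optics.snapshot("scene")["img"][150:310,180:400]; b=optics.snapshot("side")["img"][150:310,240:440]
a=cv2.resize(a,None,fx=2.3,fy=2.3,interpolation=2);b=cv2.resize(b,None,fx=2.0,fy=2.3,interpolation=2)
c=optics.snapshot("wrist")["img"]
cv2.imwrite('pics/e1.png',a[:,:,::-1]);
d=cv2.resize(c,(320,240)); o=np.zeros((608,800,3),np.uint8)
a=cv2.resize(a,(480,349)); o[:349,:480]=a; o[:240,480:]=d; o[349:349+251,:314]=cv2.resize(b,(314,251))
cv2.imwrite('pics/e1.png',o[:600,:,::-1])
```

```text
[ 640.8943835  -116.96725233  180.70938399] [-7.28218703 -5.16694109 -1.536982  ] 10.296374803228707
```

View pics/e1.png

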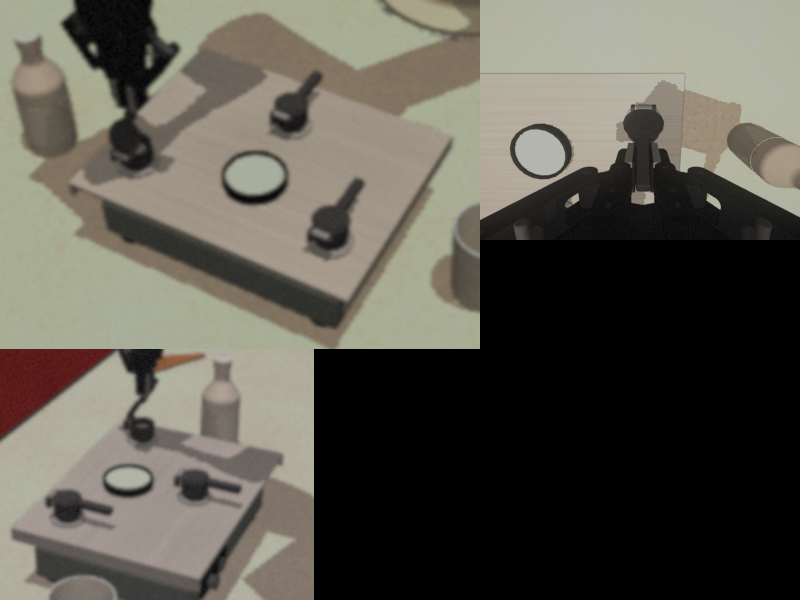

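The cap has swung up, the other two caps are shut, and the mould, cup and bottle are in place. The grip point (25 mm before the hinge, 70 mm above it) gives about 1.22 rad. I'll add some margin and check from the wrist camera.

Emit:
{"fn": "play_rows", "kwargs": {"steps": [[[0, 0, 0], [0.003, 0, -0.001], 0.004], [[0, 0, 0], [0.007, 0, -0.002], 0.004], [[0, 0, 0], [0.007, 0, -0.002], 0.004], [[0, 0, 0], [0.007, 0, -0.002], 0.004], [[0, 0, 0], [0.007, 0, -0.002], 0.004]]}}

```text
t: 10.2
position: [648.0, -116.7, 182.8]
tool_rot: [1.0, 0.017, -0.001, 0.0]
contact_force: [-6.3, -5.9, -1.6]
finger_gap: 10.0
```

Run:
```python
from cell import r, optics, order
import cv2,numpy as np
s=r.sense(); print(s["position"],s["contact_force"],s["finger_gap"],np.abs(s["qvel"]).max())
c=optics.snapshot("wrist"); cv2.imwrite('pics/e2.png',cv2.resize(c["img"][180:420,220:440],None,fx=2.5,fy=2.5)[:,:,::-1])
d=optics.snapshot("side"); s=cv2.resize(d["img"][120:240,290:410],None,fx=4,fy=4,interpolation=2)
q=cv2.imread('pics/e2.png'); o=np.zeros((600,800,3),np.uint8); o[:,:440]=cv2.resize(q,(440,600))if 0 else np.pad(cv2.resize(q,(440,480)),((0,120),(0,0),(0,0))); o[:360,440:]=cv2.resize(s,(360,360))[:,:,::-1]
cv2.imwrite('pics/e2.png',o); w=cv2.imread('pics/w1.png')
```

```text
[ 647.99690971 -116.67930737  182.79169082] [-6.29498916 -5.9048109  -1.58165522] 10.047241047811836 0.001372987896024916
```

View pics/e2.png

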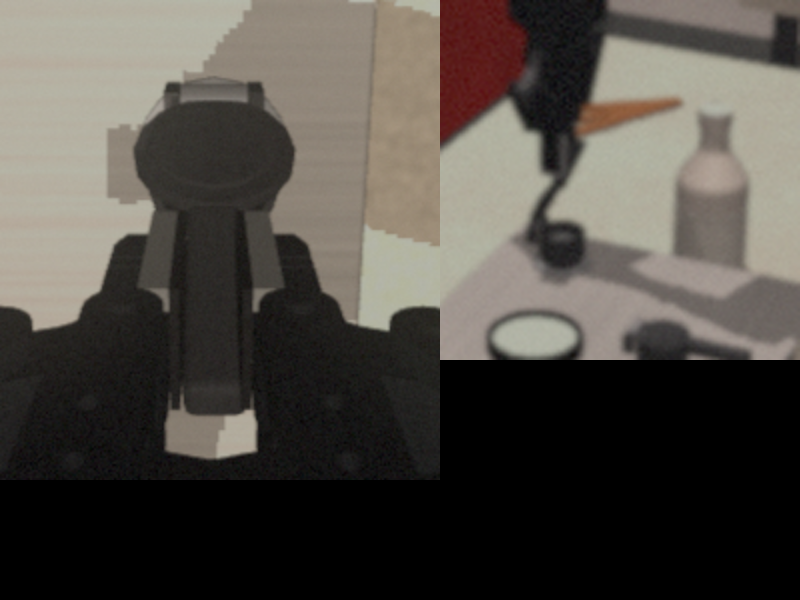

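The wrist view shows the tab pinched between the pads and the lid nearly upright, at about 1.3 rad. The side view shows the bolt uncovered, and the arm is still, so I'm handing in.

```bash
python3 -c "
from cell import r, optics, order
print(order.finish_job()); s=r.sense(); print(s['t'],s['position'],s['finger_gap'])"
```

```text
the job is handed in; nothing more can be done
None
the job is handed in; nothing more can be done
```

The loose bolt is the back right one. Its cap is now held open in the gripper so you can get your key on it, and I've handed the job in; no verdict was reported.

- **Tapping:** The front and left bolts did not move at 10 N and 18 N. The right one sank 4 mm at about 5 N before it hit its stop.
- **Lifting:** I gripped the right cap's tab and lifted it to about 1.3 rad (about 75 degrees). That angle is worked out from the position of the fingers relative to the hinge, not measured directly.
- **Last checks:** The tab was firmly between the pads (10 mm gap, about 6 N sideways load) and the arm was still. In the pictures taken during the lift, the other two caps were shut and the mould, cup and bottle showed no visible shift; I did not measure them.
- **Disagreement:** The scene and side cameras gave cap positions about 10 mm apart. I used the wrist camera instead, and the taps and the grip matched it to within about 3 mm.

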